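# Hold a bun in the tongs over a plate for dusting

## Robot

A 7-joint arm with a two-finger parallel gripper is mounted at the origin on a cart in front of the work surface, level with it; the furniture and walls round the work are solid. World frame = base frame: x ahead of the robot, y to its left, z up, the work surface at z = 0. Lengths are in m, angles in degrees, forces in N, time in s.
With the tool pointing down it reaches from about 0.425 to 0.875 m from the base axis. Payload 4.7 kg.
Tool frame: the origin (TCP) lies between the finger pads; the fingertips stand 8 mm ahead of it and the grasp point (between the pads) lies 11 mm behind it (env.tip_extent is the distance from the TCP to the fingertips, in m); z points along the fingers, y is the line along which they close (so a half turn about z gives the same grasp; the last joint's range is limited). The gripper opens to 87 mm and grips with 3 to 60 N. Pads are 19 mm wide; open, the fingers measure 117 mm over their backs; the gripper's body (75 mm by 190 mm) begins 51 mm behind the grasp point.
Start: joints at [0.808, 18.392, -4.016, 83.108, 1.295, 78.541, -3.26], TCP at [0.65, -0, 0.231] pointing down, gripper open.
Joint ranges: [-163.93, 163.93], [-17.29, 119.83], [-79.2, 71.16], [3.27, 140.29], [-89.18, 269.18], [5.43, 117.66], [-154.24, 154.24]. Speed limits (degrees/s): [147.25, 147.25, 180, 180, 180, 180, 180].

## Interface

Orientations are given as [roll, pitch, yaw] about the fixed x, y, z axes, in that order (R = Rz(yaw) Ry(pitch) Rx(roll)).
In Python, from cell import sensors, vision, workorder, env gives the robot as it stands.
- The arm moves only by the tool drive_tool, never from a script. Its argument "moves" is a list of rows, each an object of numbers: "x", "y", "z": the shift along the tool's x, y, z in mm; "rx", "ry", "rz": the turn, a rotation vector about the tool's x, y, z in rad; "fingers": the closure, from -1 (fully open) to 1 (shut). In form: [{"x": .., "y": .., "z": .., "rx": .., "ry": .., "rz": .., "fingers": ..}, ...]. A call has 1 to 20 rows; each row is the pose to reach, as a shift and turn from the pose commanded when the call began, along the tool's axes at that moment; what a row does not reach only later rows make up. A row lasts 1/8 s, in which the tool goes at most 62.5 mm and 10.7 degrees, less where a joint would pass 70% of its speed; a pose out of reach is approached as far as the arm can. A call with a gripper value outside its range is refused whole. The fingers move at their own pace and stop on an object; "force" is the grip in N (left out, the last holds). Time passes only in rows, so rows that repeat a pose let the fingers close. It gives the time, the measured TCP pose, the force, the opening and the grip force at its end, in the units of the state.
- sensors.get_obs(): the state, without advancing time (a new reading comes with each control period).
- vision.read_camera(name): name is "scene" or "side" or "wrist"; returns a dict with "image" (420x560x3 uint8, red, green, blue), "fx", "fy", "cx", "cy" (pixels), "k1" (the pictures are not rectified: a ray, as slopes to the right and down, at radius r is drawn at 1 + k1 r^2 times it, then the intrinsics apply), "R" (3x3) and "t" (3): a world point X has camera coordinates R X + t. Camera axes: x right, y down, z forward; pixel columns grow to the right and rows downward; lengths in m; the calibration is good to about 2 mm. A picture is of the moment at which its call begins. There is no depth.
- workorder.sign_off(): hands the job in; it is judged then, once.
The state is a dict: "time_s": time; "qpos": joint angles; "joint_velocities": joint speeds; "effort": joint torques, N m; "tool_pos": TCP position; "tool_rot": TCP orientation; "force": force on the tool from outside, world axes, zero at the start; "wrist_torque": the same for the moment, N m; "grip_width": finger opening in m; "grasp_force": force on a finger pad.
Only numpy, scipy, OpenCV 4.12 (cv2) and the standard library are available. Lean on these libraries where they do the work, as an engineer would, in place of code of your own. Each camera call takes 0.05 s, during which the arm holds its last target. There are 200 camera calls.

## Task

Take the open serving tongs lying at the front of the counter by their black grips, close them gently on the small round brown bun on the baking tray, and carry it in the tongs over the middle of the white plate, about a hand's breadth above it, where a colleague will dust it with sugar. Do not touch the bun with the gripper or squash it, and leave the two croissants, the plate and the sugar shaker beside it where they are. The job ends holding: finish with the bun still gripped in the tongs, at rest above the plate.

Things in the scene. Friction and masses are not known exactly. Their poses are not given: they have to be found in the camera images.
- tongs: sprung steel serving tongs, 255 mm long, 0.125 kg, lying on their side on the counter; they close in their own x-y plane, level as they lie. Origin: midway between the two black grips, at the underside; +x points to the jaws, z up. Hinge at x = -90 mm, hanging ring to x = -119 mm, jaw tips at x = 134 mm. Everything stands on z = 0; strip 3 mm thick, 20 mm high
- tongs_jaws (a point): point midway between the two jaws, 105 mm ahead of the tongs' origin along their +x and 12.5 mm above their underside; the bun belongs here. The jaws are shallow cups 25 mm high and 50 mm long; their inner faces are about 106 mm apart when open. Closing the grips by 1 mm closes the jaws by 2.2 mm
- tongs_left: arm of the tongs on their +y side, with one black grip (x = -38 to +38 mm from the tongs' origin, 19 mm high) and one jaw. Origin on the hinge, underside; axes as the tongs' when open; turns up to 0.235 rad clockwise from above as they close. Squeeze both grips along the tongs' y at their origin: 62 mm over the outer faces when open, 20 mm fully shut
- tongs_right: the arm on the -y side, mirrored; it turns anticlockwise as the tongs close, geared to the other arm. A spring opens the tongs: at each grip it takes about 3.3 N to start closing, 5.7 N when the jaws reach the bun, 10 N fully shut; of each further newton at the grips about 0.46 N reaches the bun
- bun: small round brown bun, 72 x 77 mm across and 66 mm high, 30 g, standing on the tray; widest about 35 mm above its underside. Origin: centre of its underside. More than 20 N from either jaw squashes it
- tray: aluminium baking tray, fixed to the counter, 150 (x) x 400 (y) mm, floor top 4 mm and rim 14 mm above the counter. Origin: centre of its underside. The bun and the croissants stand on it in a row along its y, 125 mm apart, in any order
- croissant_a: croissant, 70 mm wide, 104 mm long along its own y (about across the tray), 51 mm high; origin at the centre of its underside. A bystander
- croissant_b: croissant, 71 mm wide, 116 mm long along its own y (about across the tray), 54 mm high; origin at the centre of its underside. A bystander
- plate: empty round white plate, 170 mm across, 18 mm high, standing loose on the counter; origin at the centre of its underside. A bystander
- sugar_shaker: white sugar shaker, 60 mm across, 122 mm high, standing loose beside the plate on the side away from the tongs; origin at the centre of its underside. A bystander

How it is judged:
By the outcome, as a careful person would: the job done as asked, in the order asked, and still so for the second after the job is handed in, while the arm keeps its last pose, push and grip.
It also fails if it takes over 58 s, if anything falls off the work surface, if the arm or the gripper's body presses on something with over 40 N, if the wrist force passes 120 N, or if a joint passes its speed limit or range.

## Working session

There is one attempt and no reset: what is moved stays moved. The work goes in short steps, Python scripts to look and compute and a tool call to move; the robot and the scene stay as the last step left them, time stands still between calls to the robot, and variables do not carry over. Pictures are saved under pics/ and viewed, at most 10 in all, crops included, and the job is handed in when it is done.

Besides the shell and the picture viewer there is one more tool, called after "Call:" in YAML: its name, and indented under it one key for each argument. drive_tool: Moves the arm, as the interface text tells. Its arguments: {"type":"object","properties":{"moves":{"type":"array"},"force":{"type":"number"}},"required":["moves"]}

```bash
mkdir -p pics
cat > h.py <<'E'
import numpy as np, cv2
from cell import sensors, vision, workorder, env
def shot(n,f):
    c=vision.read_camera(n); cv2.imwrite(f,c["image"][:,:,::-1]); return c
def px2w(c,u,v,z):
    xd=np.array([(u-c["cx"])/c["fx"],(v-c["cy"])/c["fy"]]); x=xd.copy()
    for _ in range(20): x=xd/(1+c["k1"]*(x@x))
    R=np.array(c["R"]);t=np.array(c["t"]); d=R.T@np.array([*x,1]); o=-R.T@t
    return o+d*(z-o[2])/d[2]
def w2px(c,X):
    p=np.array(c["R"])@np.array(X)+np.array(c["t"]); x=p[:2]/p[2]; x=x*(1+c["k1"]*(x@x))
    return x*[c["fx"],c["fy"]]+[c["cx"],c["cy"]]
E
python3 - <<'E'
from h import *
import pickle
cs={n:shot(n,f"pics/{n}0.png") for n in("scene","side","wrist")}
pickle.dump(cs,open("c0.pkl","wb"))
for n,c in cs.items(): print(n,c["fx"],c["k1"],-np.array(c["R"]).T@c["t"],np.array(c["R"])[2])
print(sensors.get_obs())
E
```

```text
scene 515.3491721434626 -0.0636330078485096 [-0.57156284  0.88590994  0.95910357] [ 0.65179558 -0.50233593 -0.56817351]
side 389.60775480997586 -0.005343792036628247 [-0.02809216  0.70078408  1.04903323] [ 0.37642976 -0.50107961 -0.77924314]
wrist 357.2197332491495 -0.023142969408813583 [0.6501948  0.0856329  0.38361407] [-0.00136307 -0.30543518 -0.95221189]
{'time_s': 0.15, 'qpos': array([ 0.8091178 , 18.42829075, -4.01797952, 83.15647091,  1.29552357,
       78.54054401, -3.25972075]), 'joint_velocities': array([ 0.05924237, -0.16475858, -0.07001599, -0.14035656,  0.04003132,
        0.05916422,  0.02540941]), 'effort': array([ 2.16972071e-04, -4.91794288e+01, -4.04079035e-01, -3.12878716e+01,
       -6.39387709e-02,  4.04033612e-02,  9.90178205e-05]), 'tool_pos': array([ 6.49614549e-01, -3.68415950e-05,  2.29745383e-01]), 'tool_rot': array([-1.79919947e+02,  4.67503721e-03,  9.00029330e+01]), 'force': array([ 0.45807284,  0.0899021 , -0.42336045]), 'wrist_torque': array([-0.01606529,  0.00723567, -0.05848047]), 'grasp_force': 0.0, 'grip_width': 0.08704045122679974}
```

View pics/scene0.png

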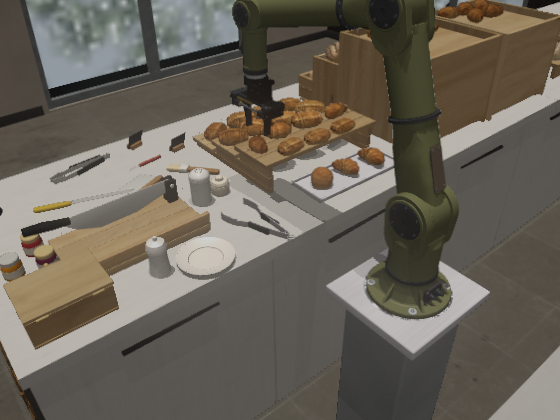

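View pics/side0.png

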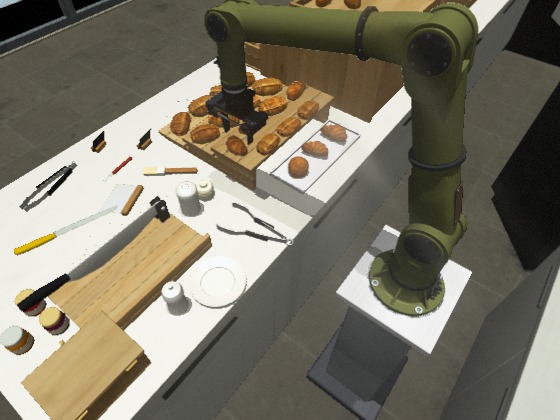

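The scene view shows the tongs with their ring at (291,236) and jaws near (225,217). The bun is at (321,177) on the near end of the tray, the plate at (206,257) and the shaker at (159,257). I'll zoom in for accurate pixel positions.

Run:
```python
import cv2
a=cv2.imread("pics/scene0.png")[135:285,140:340]; b=cv2.imread("pics/side0.png")[110:310,155:365]
cv2.imwrite("pics/a.png",cv2.resize(a,None,fx=4,fy=4,interpolation=cv2.INTER_CUBIC))
cv2.imwrite("pics/b.png",cv2.resize(b,None,fx=3,fy=3,interpolation=cv2.INTER_CUBIC)[:600])
```

```text
(no output)
```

View pics/a.png

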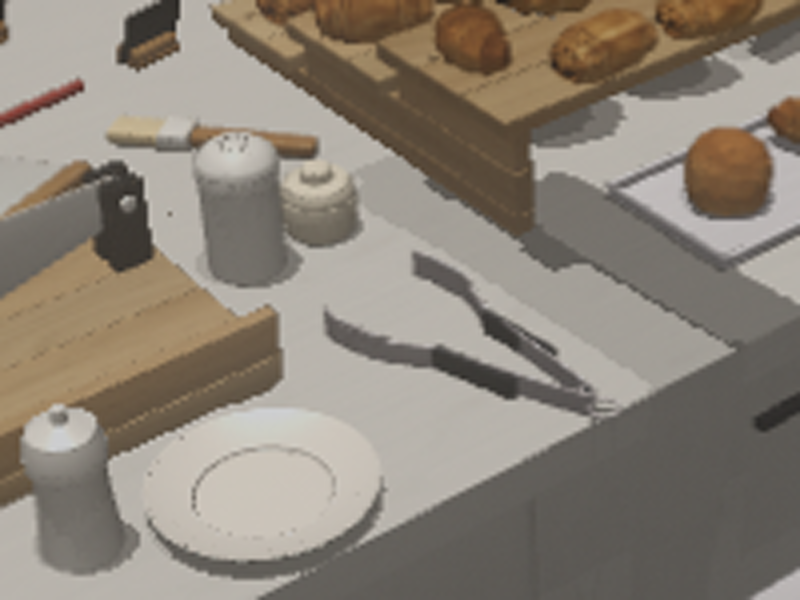

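View pics/b.png

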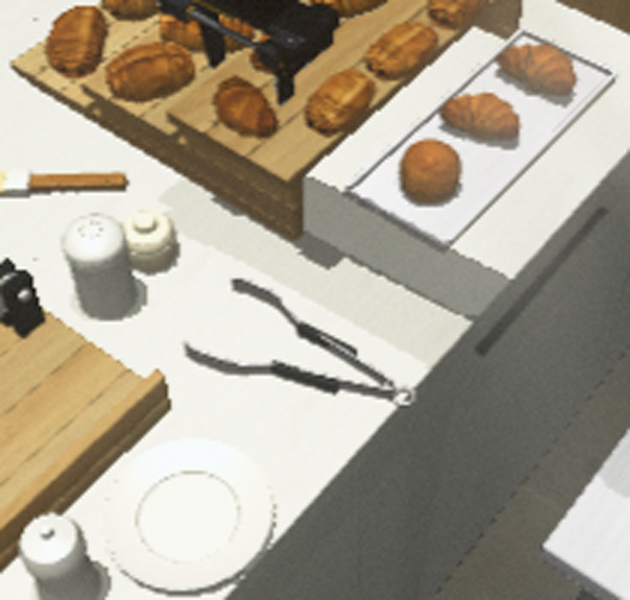

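The crops show the following:
- **Tongs (scene crop):** tips at (415,260) and (325,315), grips at (518,332) and (475,372), ring at (603,408).
- **Bun:** (728,172) in the scene crop and (430,171) in the side crop.
- **Tray:** a grey band beside it could be a step, so I'll triangulate.

```bash
cat > tri.py <<'E'
from h import *
def ray(c,u,v):
    a=px2w(c,u,v,0); o=-np.array(c["R"]).T@c["t"]; d=a-o; return o,d/np.linalg.norm(d)
def tri(obs):
    A=np.zeros((3,3));b=np.zeros(3)
    for c,u,v in obs:
        o,d=ray(c,u,v);P=np.eye(3)-np.outer(d,d);A+=P;b+=P@o
    X=np.linalg.solve(A,b); return X,[np.round(w2px(c,X)-[u,v],1) for c,u,v in obs]
E
python3 - <<'E'
from tri import *; import pickle
cs=pickle.load(open("c0.pkl","rb")); S,D=cs["scene"],cs["side"]
pts={"ring":((603,408),(403,396)),"tipL?":((325,312),(187,348)),"tipR?":((415,257),(235,285)),
"bun":((728,172),(430,171)),"traycornerfront":((728,262),(445,242)),"traycornerback":((612,188),(352,190)),
"plate":((264,487),(190,516)),"shaker":((60,412),(48,522)),"gripfarA":((487,318),(302,330)),"gripnearA":((557,350),(354,352)),"gripfarB":((437,352),(275,368)),"gripnearB":((518,385),(337,386)),"edge":((740,345),(475,318))}
for k,(a,b) in pts.items():
    a=(140+(a[0]+.5)/4-.5,135+(a[1]+.5)/4-.5); b=(155+(b[0]+.5)/3-.5,110+(b[1]+.5)/3-.5)
    X,e=tri([(S,*a),(D,*b)]); print(k,X.round(3),e, px2w(S,*a,.01).round(3),px2w(D,*b,.01).round(3))
E
```

```text
ring [0.358 0.108 0.012] [array([-0.1,  0.1]), array([ 0.1, -0.1])] [0.361 0.106 0.01 ] [0.359 0.107 0.01 ]
tipL? [0.573 0.212 0.031] [array([-0.1,  0. ]), array([ 0.1, -0.1])] [0.598 0.196 0.01 ] [0.585 0.202 0.01 ]
tipR? [0.591 0.113 0.03 ] [array([-0.2,  0.1]), array([ 0.2, -0.1])] [0.616 0.095 0.01 ] [0.603 0.102 0.01 ]
bun [ 0.522 -0.169  0.032] [array([-0.,  0.]), array([ 0., -0.])] [ 0.548 -0.195  0.01 ] [ 0.534 -0.188  0.01 ]
traycornerfront [ 0.456 -0.11  -0.001] [array([ 0.1, -0.1]), array([-0.1,  0.1])] [ 0.444 -0.099  0.01 ] [ 0.451 -0.102  0.01 ]
traycornerback [ 0.588 -0.096  0.015] [array([ 0.3, -0.2]), array([-0.3,  0.2])] [ 0.594 -0.1    0.01 ] [ 0.591 -0.102  0.01 ]
plate [0.438 0.355 0.017] [array([-0.1,  0. ]), array([ 0.1, -0.1])] [0.445 0.351 0.01 ] [0.441 0.353 0.01 ]
shaker [0.492 0.47  0.11 ] [array([ 0.6, -0.2]), array([-0.5,  0.3])] [0.618 0.423 0.01 ] [0.547 0.444 0.01 ]
gripfarA [0.495 0.111 0.022] [array([ 0., -0.]), array([-0.,  0.])] [0.508 0.102 0.01 ] [0.501 0.105 0.01 ]
gripnearA [0.433 0.094 0.016] [array([-0.7,  0.4]), array([ 0.6, -0.4])] [0.439 0.086 0.01 ] [0.436 0.093 0.01 ]
gripfarB [0.486 0.168 0.02 ] [array([-0.2,  0.1]), array([ 0.2, -0.1])] [0.497 0.159 0.01 ] [0.491 0.163 0.01 ]
gripnearB [0.422 0.14  0.011] [array([-0.4,  0.2]), array([ 0.3, -0.2])] [0.424 0.137 0.01 ] [0.423 0.14  0.01 ]
edge [ 0.361 -0.034  0.002] [array([-0.,  0.]), array([ 0., -0.])] [ 0.353 -0.027  0.01 ] [ 0.358 -0.029  0.01 ]
```

View pics/wrist0.png

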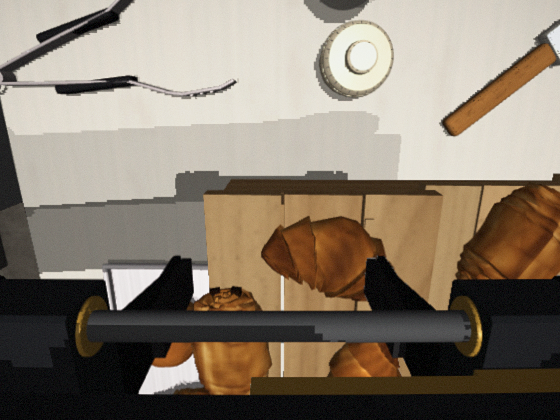

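The wrist view shows our tongs at top left, with the jaw tip at (235,83). The counter is flat and the grey bands are shadows. Next I'll move above the tongs and refine from there.

Call:
drive_tool:
  moves:
    - {"x": 60,"y": -90,"z": 0,"rz": 0.3}
    - {"x": 128,"y": -191,"z": 0,"rz": 1.344}
    - {"x": 128,"y": -191,"z": 0,"rz": 1.344}
    - {"x": 128,"y": -191,"z": 0,"rz": 1.344}
    - {"x": 128,"y": -191,"z": 0,"rz": 1.344}
    - {"x": 128,"y": -191,"z": 0,"rz": 1.344}
    - {"x": 128,"y": -191,"z": 0,"rz": 1.344}
    - {"x": 128,"y": -191,"z": 0,"rz": 1.344}
    - {"x": 128,"y": -191,"z": 0,"rz": 1.344}
    - {"x": 128,"y": -191,"z": 0,"rz": 1.344}
    - {"x": 128,"y": -191,"z": 0,"rz": 1.344}

```text
invalid input at $.moves[0]: expected keys x, y, z, rx, ry, rz, fingers
```

Run:
```python
from h import *; import pickle
c=shot("wrist","pics/w1.png"); pickle.dump(c,open("c1.pkl","wb"))
im=c["image"].astype(int)
o=sensors.get_obs(); print(o["tool_pos"],o["tool_rot"],o["qpos"].round(1),o["time_s"])
```

```text
[ 6.49701575e-01 -6.24818700e-05  2.29889463e-01] [-1.79934307e+02  6.01222352e-03  9.00002215e+01] [ 0.8 18.4 -4.  83.1  1.3 78.5 -3.3] 0.2
```

View pics/w1.png

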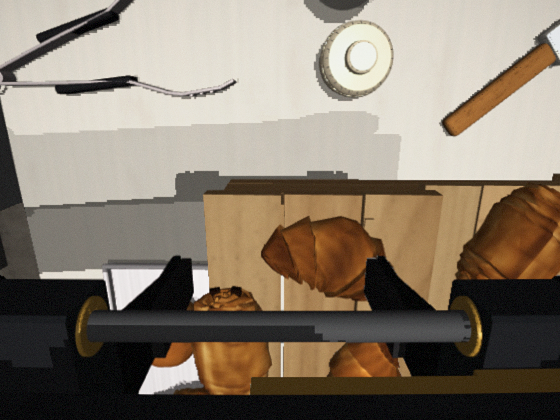

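The call was refused because every row needs all seven keys, so the arm didn't move and this picture is the same as the last one.

Call:
drive_tool:
  moves:
    - {"x": 60,"y": -90,"z": 0,"rx": 0,"ry": 0,"rz": 0.3,"fingers": -1}
    - {"x": 128,"y": -191,"z": 0,"rx": 0,"ry": 0,"rz": 1.344,"fingers": -1}
    - {"x": 128,"y": -191,"z": 0,"rx": 0,"ry": 0,"rz": 1.344,"fingers": -1}
    - {"x": 128,"y": -191,"z": 0,"rx": 0,"ry": 0,"rz": 1.344,"fingers": -1}
    - {"x": 128,"y": -191,"z": 0,"rx": 0,"ry": 0,"rz": 1.344,"fingers": -1}
    - {"x": 128,"y": -191,"z": 0,"rx": 0,"ry": 0,"rz": 1.344,"fingers": -1}
    - {"x": 128,"y": -191,"z": 0,"rx": 0,"ry": 0,"rz": 1.344,"fingers": -1}
    - {"x": 128,"y": -191,"z": 0,"rx": 0,"ry": 0,"rz": 1.344,"fingers": -1}
    - {"x": 128,"y": -191,"z": 0,"rx": 0,"ry": 0,"rz": 1.344,"fingers": -1}
    - {"x": 128,"y": -191,"z": 0,"rx": 0,"ry": 0,"rz": 1.344,"fingers": -1}
    - {"x": 128,"y": -191,"z": 0,"rx": 0,"ry": 0,"rz": 1.344,"fingers": -1}

```text
time_s: 1.58
tool_pos: [0.459, 0.128, 0.2305]
tool_rot: [180.0, 0.0, 13.1]
force: [-0.7, -0.1, -0.3]
grip_width: 0.087
grasp_force: 0.0
```

Run:
```python
from h import *; import pickle
c=shot("wrist","pics/w2.png"); pickle.dump(c,open("c1.pkl","wb"))
o=sensors.get_obs(); print(o["tool_pos"],o["tool_rot"],o["qpos"].round(1),o["time_s"])
```

```text
[0.45901805 0.1279596  0.23052978] [1.79998021e+02 9.80619483e-04 1.30336093e+01] [ -9.6  -2.4  -8.9 106.5  -0.4  75.8 -95.4] 1.625
```

View pics/w2.png

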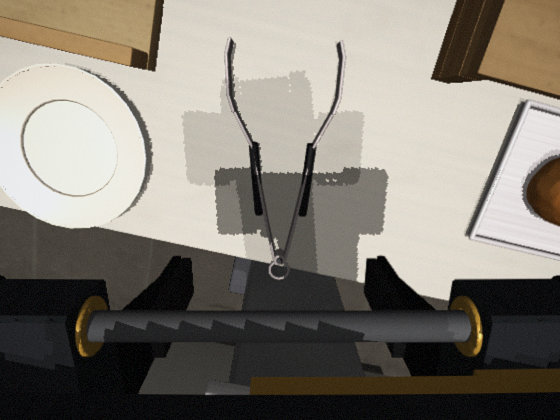

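The wrist view shows the whole tongs: tips at (230,41) and (341,43), grips from (254,143) to (258,214) and from (310,143) to (303,216), ring at (279,268). The plate is at the left, with its rim from x=-5 to 150, and the tray and bun are at the right. Now I'll fit the pose.

Run:
```python
from h import *; import pickle
c=pickle.load(open("c1.pkl","rb"))
f=lambda u,v,z: px2w(c,u,v,z)[:2]
for n,u,v,z in [("tipL",230,41,.025),("tipR",341,43,.025),("gLf",254,143,.019),("gLn",258,214,.019),("gRf",310,143,.019),("gRn",303,216,.019),("ring",279,268,.01),("traycorner",525,101,.014),("traycornerfront",470,240,.014),("rackcorner?",432,78,.0)]:
    print(n,f(u,v,z).round(4))
pl=np.array([f(u,v,.018) for u,v in [(70,65),(110,80),(145,130),(148,175),(120,212),(75,227),(25,208),(3,180)]])
A=np.c_[2*pl,np.ones(len(pl))]; s=np.linalg.lstsq(A,(pl**2).sum(1),rcond=None)[0]; print("plate",s[:2],np.sqrt(s[2]+s[:2]@s[:2]))
# grip dark pixels
im=c["image"].astype(int)
m=(im.max(2)<50).astype(np.uint8); m[:135]=0;m[225:]=0;m[:,:240]=0;m[:,325:]=0
n,l,st,ce=cv2.connectedComponentsWithStats(m)
for i in range(1,n):
    if st[i,4]>100: print(st[i],ce[i],f(*ce[i],.012).round(4))
mid=(f(230,41,.025)+f(341,43,.025))/2; r=f(279,268,.01); d=mid-r; print("yaw",np.degrees(np.arctan2(d[1],d[0])),np.linalg.norm(d))
```

```text
tipL [0.5824 0.2033]
tipR [0.604  0.1034]
gLf [0.4958 0.1628]
gLn [0.423 0.143]
gRf [0.5086 0.1076]
gRn [0.4318 0.0954]
ring [0.3615 0.1055]
traycorner [ 0.598  -0.0925]
traycornerfront [ 0.4452 -0.0953]
rackcorner? [0.5984 0.0012]
plate [0.44649875 0.34771975] 0.08364322634133092
[249 142  14  74 546] [255.55128205 178.17216117] [0.4592 0.1538]
[298 143  17  74 550] [306.74363636 179.70363636] [0.4699 0.1005]
yaw 11.654762132009589 0.23661482499593617
```

Call:
drive_tool:
  moves:
    - {"x": 3.6,"y": 2.1,"z": 60,"rx": 0,"ry": 0,"rz": 0.023,"fingers": -1}
    - {"x": 3.6,"y": 2.1,"z": 120,"rx": 0,"ry": 0,"rz": 0.023,"fingers": -1}
    - {"x": 3.6,"y": 2.1,"z": 170,"rx": 0,"ry": 0,"rz": 0.023,"fingers": -1}
    - {"x": 3.6,"y": 2.1,"z": 200,"rx": 0,"ry": 0,"rz": 0.023,"fingers": -1}
    - {"x": 3.6,"y": 2.1,"z": 212,"rx": 0,"ry": 0,"rz": 0.023,"fingers": -1}
    - {"x": 3.6,"y": 2.1,"z": 220,"rx": 0,"ry": 0,"rz": 0.023,"fingers": -1}
    - {"x": 3.6,"y": 2.1,"z": 220,"rx": 0,"ry": 0,"rz": 0.023,"fingers": -1}
    - {"x": 3.6,"y": 2.1,"z": 220,"rx": 0,"ry": 0,"rz": 0.023,"fingers": -1}

```text
time_s: 2.62
tool_pos: [0.464, 0.127, 0.0117]
tool_rot: [-180.0, -0.1, 11.7]
force: [-0.5, -1.0, -0.7]
grip_width: 0.0867
grasp_force: 0.0
```

Call:
drive_tool:
  moves:
    - {"x": 0,"y": 0,"z": 0,"rx": 0,"ry": 0,"rz": 0,"fingers": -0.5}
    - {"x": 0,"y": 0,"z": 0,"rx": 0,"ry": 0,"rz": 0,"fingers": -0.35}
    - {"x": 0,"y": 0,"z": 0,"rx": 0,"ry": 0,"rz": 0,"fingers": -0.3}
    - {"x": 0,"y": 0,"z": 0,"rx": 0,"ry": 0,"rz": 0,"fingers": -0.3}
    - {"x": 0,"y": 0,"z": 0,"rx": 0,"ry": 0,"rz": 0,"fingers": -0.3}
    - {"x": 0,"y": 0,"z": 0,"rx": 0,"ry": 0,"rz": 0,"fingers": -0.3}
  force: 10

```text
time_s: 3.38
tool_pos: [0.4633, 0.1267, 0.0107]
tool_rot: [180.0, -0.0, 11.7]
force: [0.4, -0.9, 1.2]
grip_width: 0.0568
grasp_force: 4.6
```

Call:
drive_tool:
  moves:
    - {"x": 0,"y": 0,"z": -5,"rx": 0,"ry": 0,"rz": 0,"fingers": -0.3}
    - {"x": 0,"y": 0,"z": -15,"rx": 0,"ry": 0,"rz": 0,"fingers": -0.3}
    - {"x": 0,"y": 0,"z": -35,"rx": 0,"ry": 0,"rz": 0,"fingers": -0.3}
    - {"x": 0,"y": 0,"z": -60,"rx": 0,"ry": 0,"rz": 0,"fingers": -0.3}
    - {"x": 0,"y": 0,"z": -90,"rx": 0,"ry": 0,"rz": 0,"fingers": -0.3}
    - {"x": 0,"y": 0,"z": -120,"rx": 0,"ry": 0,"rz": 0,"fingers": -0.3}
    - {"x": 0,"y": 0,"z": -140,"rx": 0,"ry": 0,"rz": 0,"fingers": -0.3}
    - {"x": 0,"y": 0,"z": -150,"rx": 0,"ry": 0,"rz": 0,"fingers": -0.3}
    - {"x": 0,"y": 0,"z": -150,"rx": 0,"ry": 0,"rz": 0,"fingers": -0.3}
    - {"x": 0,"y": 0,"z": -150,"rx": 0,"ry": 0,"rz": 0,"fingers": -0.3}

```text
time_s: 4.62
tool_pos: [0.4623, 0.1265, 0.1596]
tool_rot: [180.0, 0.1, 11.7]
force: [-0.1, -0.2, -1.3]
grip_width: 0.0568
grasp_force: 3.9
```

Run:
```python
from h import *; import pickle
c=shot("wrist","pics/w3.png"); d=shot("side","pics/s3.png"); pickle.dump((c,d),open("c3.pkl","wb"))
o=sensors.get_obs(); print(o["tool_pos"],o["tool_rot"],o["grip_width"])
a=cv2.imread("pics/w3.png")[:300]; b=cv2.resize(cv2.imread("pics/s3.png")[110:260,170:370],None,fx=2,fy=2)
w=np.zeros((600,560,3),np.uint8); w[:300]=a; w[300:,:400]=b; cv2.imwrite("pics/m3.png",w)
```

```text
[0.46230801 0.12654914 0.15952177] [1.79993197e+02 1.11710306e-01 1.16792642e+01] 0.056906797625161154
```

View pics/m3.png

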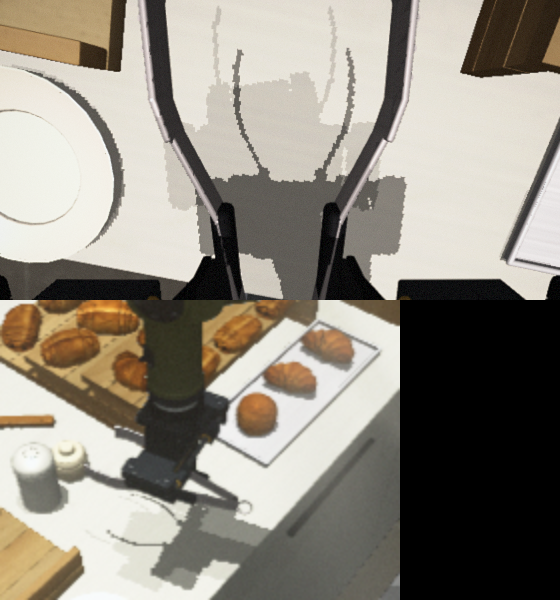

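The tongs are lifted level between the fingers, and the bun is still at its place on the tray. I'll check the pitch from the ring and tips in the side view.

Run:
```python
from h import *; import pickle
w,s=pickle.load(open("c3.pkl","rb"))
y=np.radians(11.7); R=np.array([[np.cos(y),-np.sin(y),0],[np.sin(y),np.cos(y),0],[0,0,1]])
# pitch effect on ring/tips
for p in (-5,0,5):
    P=cv2.Rodrigues(np.array([0,np.radians(p),0]))[0]; O=np.array([.4623,.1265,.15+.0095])
    g=lambda *q: w2px(s,O+R@P@np.array(q)).round(1)
    print(p,"ring",g(-.11,0,0),"tipR",g(.134,-.045,.01),"tipL",g(.134,.045,.01))
print("seen ring (292.5,213.5) tipR (229,176) tipL (212,194)")
pl=lambda z,L:np.array([px2w(w,u,v,z)[:2] for u,v in L])
q=pl(.018,[(30,68),(70,85),(100,115),(118,160),(113,205),(85,242),(50,260)])
sol=np.linalg.lstsq(np.c_[2*q,np.ones(len(q))],(q**2).sum(1),rcond=None)[0]; print(sol[:2],np.sqrt(sol[2]+sol[:2]@sol[:2]))
# bun blob, scene+side
cs=pickle.load(open("c0.pkl","rb"))
for n in("scene","side"):
    c=cs[n]
    for X in ([.522,-.169,.039],[.522,-.169,.07],[.522,-.169-.037,.039],[.522,-.169+.037,.039]): print(n,w2px(c,X).round(1))
    im=c["image"].astype(int); m=((im[...,0]-im[...,2])>50).astype(np.uint8)
    u,v=w2px(c,[.522,-.169,.039]).astype(int); nn,l,st,ce=cv2.connectedComponentsWithStats(m); i=l[v,u]; print(st[i],ce[i])
```

```text
-5 ring [292.5 214.9] tipR [227.8 171.3] tipL [212.5 190.7]
0 ring [292.8 212.9] tipR [227.7 173.8] tipL [212.5 193.2]
5 ring [292.8 210.8] tipR [227.9 176.4] tipL [212.9 195.7]
seen ring (292.5,213.5) tipR (229,176) tipL (212,194)
[0.44916585 0.34732189] 0.08364445313610919
scene [321.5 176. ]
scene [321.8 168.2]
scene [329.4 172.4]
scene [313.5 179.7]
[312 167  21  18 272] [321.53308824 175.07352941]
side [298.  165.4]
side [298.5 159.2]
side [303.8 159.9]
side [292.1 171.1]
[289 156  19  19 289] [297.89965398 165.28719723]
```

The tongs are level to within about 2°, and the bun is confirmed at (0.522,-0.169). Moving above the bun with the tongs pointing +x.

Call:
drive_tool:
  moves:
    - {"x": -4,"y": 10,"z": 0,"rx": 0,"ry": 0,"rz": 0.01,"fingers": -0.3}
    - {"x": -11,"y": 30,"z": 0,"rx": 0,"ry": 0,"rz": 0.02,"fingers": -0.3}
    - {"x": -20,"y": 55,"z": 0,"rx": 0,"ry": 0,"rz": 0.04,"fingers": -0.3}
    - {"x": -31,"y": 84,"z": 0,"rx": 0,"ry": 0,"rz": 0.06,"fingers": -0.3}
    - {"x": -42,"y": 114,"z": 0,"rx": 0,"ry": 0,"rz": 0.085,"fingers": -0.3}
    - {"x": -53,"y": 144,"z": 0,"rx": 0,"ry": 0,"rz": 0.11,"fingers": -0.3}
    - {"x": -65,"y": 174,"z": 0,"rx": 0,"ry": 0,"rz": 0.13,"fingers": -0.3}
    - {"x": -76,"y": 204,"z": 0,"rx": 0,"ry": 0,"rz": 0.15,"fingers": -0.3}
    - {"x": -86,"y": 232,"z": 0,"rx": 0,"ry": 0,"rz": 0.17,"fingers": -0.3}
    - {"x": -95,"y": 255,"z": 0,"rx": 0,"ry": 0,"rz": 0.19,"fingers": -0.3}
    - {"x": -101,"y": 271,"z": 0,"rx": 0,"ry": 0,"rz": 0.2,"fingers": -0.3}
    - {"x": -104,"y": 280,"z": 0,"rx": 0,"ry": 0,"rz": 0.204,"fingers": -0.3}
    - {"x": -104,"y": 280,"z": 0,"rx": 0,"ry": 0,"rz": 0.204,"fingers": -0.3}
    - {"x": -104,"y": 280,"z": 0,"rx": 0,"ry": 0,"rz": 0.204,"fingers": -0.3}

```text
time_s: 6.48
tool_pos: [0.4181, -0.1675, 0.1605]
tool_rot: [-180.0, 0.0, 0.1]
force: [0.4, -0.2, -1.4]
grip_width: 0.057
grasp_force: 3.9
```

Run:
```python
from h import *; import pickle
c=shot("wrist","pics/w4.png"); pickle.dump(c,open("c4.pkl","wb"))
o=sensors.get_obs(); print(o["tool_pos"],o["tool_rot"],o["grip_width"],o["qpos"].round(1))
im=c["image"].astype(int); m=((im[...,0]-im[...,2])>50).astype(np.uint8)
p=w2px(c,[.522,-.169,.039]); print(p); n,l,st,ce=cv2.connectedComponentsWithStats(m)
i=l[int(p[1]),int(p[0])]; print(st[i],ce[i],px2w(c,*ce[i],.042), w2px(c,[.522,-.169+.0385,.039]),w2px(c,[.522,-.169-.0385,.039]))
```

```text
[ 0.41809173 -0.167549    0.1605154 ] [-1.79983955e+02  2.73965481e-03  8.82228410e-02] 0.05636236179433141 [  8.1  -3.5  10.1 115.8   0.6  67.7 -72. ]
[282.34192101  72.45005074]
[ 233   13  105  109 8569] [284.74349399  67.96008869] [ 0.52478774 -0.17065913  0.042     ] [228.95228262  72.4006227 ] [335.70117394  72.64774993]
```

View pics/w4.png

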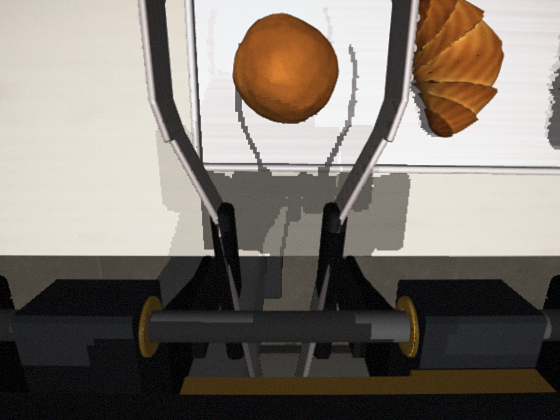

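The bun (285,68) sits between the open jaws, with the croissant clear on the right. Descending over it.

Call:
drive_tool:
  moves:
    - {"x": 1,"y": 2,"z": 8,"rx": 0,"ry": 0,"rz": 0,"fingers": -0.3}
    - {"x": 1,"y": 2,"z": 24,"rx": 0,"ry": 0,"rz": 0,"fingers": -0.3}
    - {"x": 1,"y": 2,"z": 45,"rx": 0,"ry": 0,"rz": 0,"fingers": -0.3}
    - {"x": 1,"y": 2,"z": 66,"rx": 0,"ry": 0,"rz": 0,"fingers": -0.3}
    - {"x": 1,"y": 2,"z": 86,"rx": 0,"ry": 0,"rz": 0,"fingers": -0.3}
    - {"x": 1,"y": 2,"z": 103,"rx": 0,"ry": 0,"rz": 0,"fingers": -0.3}
    - {"x": 1,"y": 2,"z": 116,"rx": 0,"ry": 0,"rz": 0,"fingers": -0.3}
    - {"x": 1,"y": 2,"z": 123,"rx": 0,"ry": 0,"rz": 0,"fingers": -0.3}
    - {"x": 1,"y": 2,"z": 125,"rx": 0,"ry": 0,"rz": 0,"fingers": -0.3}
    - {"x": 1,"y": 2,"z": 125,"rx": 0,"ry": 0,"rz": 0,"fingers": -0.3}
    - {"x": 1,"y": 2,"z": 125,"rx": 0,"ry": 0,"rz": 0,"fingers": -0.3}

```text
time_s: 7.9
tool_pos: [0.4193, -0.1707, 0.0361]
tool_rot: [180.0, -0.1, -0.0]
force: [-0.0, 0.8, -1.3]
grip_width: 0.0567
grasp_force: 3.9
```

Run:
```python
from h import *
o=sensors.get_obs(); print(o["tool_pos"],o["tool_rot"],o["grip_width"],o["force"])
shot("wrist","pics/w5.png")
```

```text
[ 0.41932891 -0.1706949   0.03611016] [ 1.79980063e+02 -7.02923418e-02 -1.09687564e-02] 0.05668118589908525 [-0.01886847  0.82769996 -1.34006813]
```

View pics/w5.png

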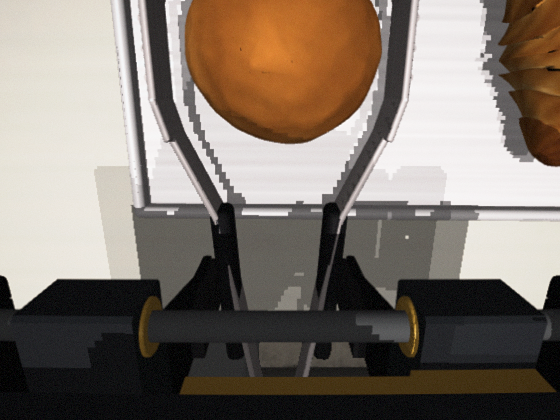

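The bun (centre x about 283 px) is centred between the jaws (about 165 to 397). That was the last picture I may view. Closing gently.

Call:
drive_tool:
  moves:
    - {"x": 0,"y": 0,"z": 0,"rx": 0,"ry": 0,"rz": 0,"fingers": -0.25}
    - {"x": 0,"y": 0,"z": 0,"rx": 0,"ry": 0,"rz": 0,"fingers": -0.21}
    - {"x": 0,"y": 0,"z": 0,"rx": 0,"ry": 0,"rz": 0,"fingers": -0.18}
    - {"x": 0,"y": 0,"z": 0,"rx": 0,"ry": 0,"rz": 0,"fingers": -0.15}
    - {"x": 0,"y": 0,"z": 0,"rx": 0,"ry": 0,"rz": 0,"fingers": -0.12}
    - {"x": 0,"y": 0,"z": 0,"rx": 0,"ry": 0,"rz": 0,"fingers": -0.09}
    - {"x": 0,"y": 0,"z": 0,"rx": 0,"ry": 0,"rz": 0,"fingers": -0.06}
    - {"x": 0,"y": 0,"z": 0,"rx": 0,"ry": 0,"rz": 0,"fingers": -0.03}
    - {"x": 0,"y": 0,"z": 0,"rx": 0,"ry": 0,"rz": 0,"fingers": 0.0}
    - {"x": 0,"y": 0,"z": 0,"rx": 0,"ry": 0,"rz": 0,"fingers": 0.0}
    - {"x": 0,"y": 0,"z": 0,"rx": 0,"ry": 0,"rz": 0,"fingers": 0.0}
  force: 12

```text
time_s: 9.32
tool_pos: [0.4188, -0.1705, 0.0356]
tool_rot: [180.0, -0.0, -0.0]
force: [0.8, -0.3, -0.9]
grip_width: 0.0477
grasp_force: 12.0
```

Call:
drive_tool:
  moves:
    - {"x": 0,"y": 0,"z": 0,"rx": 0,"ry": 0,"rz": 0,"fingers": 0.05}
    - {"x": 0,"y": 0,"z": 0,"rx": 0,"ry": 0,"rz": 0,"fingers": 0.05}
    - {"x": 0,"y": 0,"z": 0,"rx": 0,"ry": 0,"rz": 0,"fingers": 0.05}
    - {"x": 0,"y": 0,"z": -3,"rx": 0,"ry": 0,"rz": 0,"fingers": 0.05}
    - {"x": 0,"y": 0,"z": -9,"rx": 0,"ry": 0,"rz": 0,"fingers": 0.05}
    - {"x": 0,"y": 0,"z": -18,"rx": 0,"ry": 0,"rz": 0,"fingers": 0.05}
    - {"x": 0,"y": 0,"z": -32,"rx": 0,"ry": 0,"rz": 0,"fingers": 0.05}
    - {"x": 0,"y": 0,"z": -50,"rx": 0,"ry": 0,"rz": 0,"fingers": 0.05}
    - {"x": 0,"y": 0,"z": -70,"rx": 0,"ry": 0,"rz": 0,"fingers": 0.05}
    - {"x": 0,"y": 0,"z": -90,"rx": 0,"ry": 0,"rz": 0,"fingers": 0.05}
    - {"x": 0,"y": 0,"z": -108,"rx": 0,"ry": 0,"rz": 0,"fingers": 0.05}
    - {"x": 0,"y": 0,"z": -122,"rx": 0,"ry": 0,"rz": 0,"fingers": 0.05}
    - {"x": 0,"y": 0,"z": -130,"rx": 0,"ry": 0,"rz": 0,"fingers": 0.05}
    - {"x": 0,"y": 0,"z": -130,"rx": 0,"ry": 0,"rz": 0,"fingers": 0.05}
    - {"x": 0,"y": 0,"z": -130,"rx": 0,"ry": 0,"rz": 0,"fingers": 0.05}
  force: 20

```text
time_s: 11.2
tool_pos: [0.4184, -0.1703, 0.1649]
tool_rot: [-180.0, 0.1, -0.0]
force: [-0.1, 0.5, -2.3]
grip_width: 0.0477
grasp_force: 20.0
```

```bash
cat > bun.py <<'E'
from tri import *
def bun(X0):
    obs=[]
    for n in("scene","side"):
        c=vision.read_camera(n); im=c["image"].astype(int)
        m=((im[...,0]-im[...,2])>50).astype(np.uint8)
        k,l,st,ce=cv2.connectedComponentsWithStats(m); p=w2px(c,X0)
        i=min((i for i in range(1,k) if 60<st[i,4]<900),key=lambda i:np.linalg.norm(ce[i]-p))
        print(n,"pred",p.round(1),"seen",ce[i].round(1),st[i]); obs.append((c,*ce[i]))
    X,e=tri(obs); print("bun",X.round(4),e)
E
python3 - <<'E'
from bun import *
o=sensors.get_obs(); print(o["tool_pos"],o["tool_rot"],o["grip_width"],o["force"],o["grasp_force"])
bun([.523,-.170,.039+.13])
c=vision.read_camera("wrist"); im=c["image"].astype(int); m=((im[...,0]-im[...,2])>50).astype(np.uint8)
k,l,st,ce=cv2.connectedComponentsWithStats(m); print([(st[i],ce[i].round(0)) for i in range(1,k) if st[i,4]>1500])
E
```

```text
[ 0.41836971 -0.17034811  0.16494268] [-1.79983123e+02  6.49248601e-02 -9.18631510e-03] 0.04771880899618279 [-0.11756654  0.49628094 -2.2751962 ] 19.987213611602783
scene pred [322.9 142. ] seen [345.1 165.9] [333 160  26  12 161]
side pred [300.1 137.8] seen [254.1  41.2] [244  33  17  16 131]
bun [-0.5349  1.0626  1.1964] [array([322.5, 389.5]), array([-124.6, -128.2])]
[(array([  179,     0,   198,   142, 22985], dtype=int32), array([278.,  61.])), (array([ 404,    0,   92,  136, 9046], dtype=int32), array([448.,  61.]))]
```

The bun is up with the tongs: the wrist camera shows its blob between the jaws, and the grip is steady at 47.7 mm. Next I'll refine the plate centre from its outline and work out the carry.

Run:
```python
from h import *; import pickle
from scipy.optimize import least_squares
cs=pickle.load(open("c0.pkl","rb")); t=np.linspace(0,2*np.pi,120)
B={"scene":[176.25,235.5,237,275],"side":[190.7,245.7,256,307.3]}
def res(p,names):
    r=[]
    for n in names:
        q=np.array([w2px(cs[n],[p[0]+.085*np.cos(a),p[1]+.085*np.sin(a),.017]) for a in t])
        r+=list(np.array([q[:,0].min(),q[:,0].max(),q[:,1].min(),q[:,1].max()])-B[n])
    return r
for ns in (["scene"],["side"],["scene","side"]):
    s=least_squares(res,[.44,.35],args=(ns,)); print(ns,s.x.round(4),s.fun.round(1))
```

```text
['scene'] [0.442  0.3506] [-0.3  0.3 -0.3  0.2]
['side'] [0.44   0.3516] [-1.3  1.3 -0.  -0.1]
['scene', 'side'] [0.4407 0.3513] [-0.3  0.4 -0.1  0.6 -1.4  1.2 -0.2 -0.4]
```

Call:
drive_tool:
  moves:
    - {"x": 2,"y": -10,"z": 0,"rx": 0,"ry": 0,"rz": -0.03,"fingers": 0.05}
    - {"x": 5,"y": -30,"z": 0,"rx": 0,"ry": 0,"rz": -0.09,"fingers": 0.05}
    - {"x": 9,"y": -55,"z": 0,"rx": 0,"ry": 0,"rz": -0.17,"fingers": 0.05}
    - {"x": 13,"y": -83,"z": 0,"rx": 0,"ry": 0,"rz": -0.26,"fingers": 0.05}
    - {"x": 16,"y": -112,"z": 0,"rx": 0,"ry": 0,"rz": -0.35,"fingers": 0.05}
    - {"x": 19,"y": -142,"z": 0,"rx": 0,"ry": 0,"rz": -0.44,"fingers": 0.05}
    - {"x": 21,"y": -172,"z": 0,"rx": 0,"ry": 0,"rz": -0.535,"fingers": 0.05}
    - {"x": 22,"y": -202,"z": 0,"rx": 0,"ry": 0,"rz": -0.63,"fingers": 0.05}
    - {"x": 22,"y": -232,"z": 0,"rx": 0,"ry": 0,"rz": -0.725,"fingers": 0.05}
    - {"x": 20,"y": -262,"z": 0,"rx": 0,"ry": 0,"rz": -0.82,"fingers": 0.05}
    - {"x": 17,"y": -292,"z": 0,"rx": 0,"ry": 0,"rz": -0.91,"fingers": 0.05}
    - {"x": 13,"y": -322,"z": 0,"rx": 0,"ry": 0,"rz": -1.0,"fingers": 0.05}
    - {"x": 8,"y": -350,"z": 0,"rx": 0,"ry": 0,"rz": -1.09,"fingers": 0.05}
    - {"x": 4,"y": -375,"z": 0,"rx": 0,"ry": 0,"rz": -1.17,"fingers": 0.05}
    - {"x": 0,"y": -395,"z": 0,"rx": 0,"ry": 0,"rz": -1.23,"fingers": 0.05}
    - {"x": -2,"y": -410,"z": 0,"rx": 0,"ry": 0,"rz": -1.28,"fingers": 0.05}
    - {"x": -3,"y": -418,"z": 0,"rx": 0,"ry": 0,"rz": -1.3,"fingers": 0.05}
    - {"x": -3,"y": -420,"z": 0,"rx": 0,"ry": 0,"rz": -1.309,"fingers": 0.05}
    - {"x": -3,"y": -420,"z": 0,"rx": 0,"ry": 0,"rz": -1.309,"fingers": 0.05}
    - {"x": -3,"y": -420,"z": 0,"rx": 0,"ry": 0,"rz": -1.309,"fingers": 0.05}

```text
time_s: 13.85
tool_pos: [0.4162, 0.2487, 0.1656]
tool_rot: [180.0, 0.0, 74.9]
force: [-0.2, 0.4, -1.5]
grip_width: 0.0476
grasp_force: 20.0
```

Call:
drive_tool:
  moves:
    - {"x": 0,"y": 0,"z": 3,"rx": 0,"ry": 0,"rz": 0,"fingers": 0.05}
    - {"x": 0,"y": 0,"z": 9,"rx": 0,"ry": 0,"rz": 0,"fingers": 0.05}
    - {"x": 0,"y": 0,"z": 16,"rx": 0,"ry": 0,"rz": 0,"fingers": 0.05}
    - {"x": 0,"y": 0,"z": 22,"rx": 0,"ry": 0,"rz": 0,"fingers": 0.05}
    - {"x": 0,"y": 0,"z": 25,"rx": 0,"ry": 0,"rz": 0,"fingers": 0.05}
    - {"x": 0,"y": 0,"z": 25,"rx": 0,"ry": 0,"rz": 0,"fingers": 0.05}
    - {"x": 0,"y": 0,"z": 25,"rx": 0,"ry": 0,"rz": 0,"fingers": 0.05}
    - {"x": 0,"y": 0,"z": 25,"rx": 0,"ry": 0,"rz": 0,"fingers": 0.05}

```text
time_s: 14.85
tool_pos: [0.4161, 0.2496, 0.1408]
tool_rot: [180.0, -0.0, 75.0]
force: [-0.7, 0.1, -1.7]
grip_width: 0.0474
grasp_force: 20.0
```

Run:
```python
from bun import *
o=sensors.get_obs(); print(o["time_s"],o["tool_pos"],o["tool_rot"],o["grip_width"],o["force"],o["grasp_force"])
bun([.442,.351,.035+.108])
c=vision.read_camera("wrist"); im=c["image"].astype(int); m=((im[...,0]-im[...,2])>50).astype(np.uint8)
k,l,st,ce=cv2.connectedComponentsWithStats(m); print([(st[i],ce[i].round(0)) for i in range(1,k) if st[i,4]>1500])
```

```text
14.85 [0.4160821  0.24960333 0.14082352] [ 1.79972073e+02 -2.13508953e-02  7.49893792e+01] 0.04740845416952102 [-0.71888819  0.14462863 -1.66143601] 19.98726725578308
scene pred [201.5 219.3] seen [208.6 136.4] [194 123  25  26 288]
side pred [213.1 257.3] seen [212.3 256.3] [200 245  27  25 485]
bun [0.2496 0.4533 0.4925] [array([-17.1,   3.6]), array([18.8, -8.5])]
[(array([  179,     0,   198,   142, 23082], dtype=int32), array([278.,  61.])), (array([  445,     0,   115,   155, 14157], dtype=int32), array([503.,  65.])), (array([ 160,  370,  370,   24, 5573], dtype=int32), array([342., 384.]))]
```

The side view puts the bun within about 1 px of the predicted spot over the plate. The wrist view of the bun hasn't changed since the lift, so it hasn't slipped. Handing in.

```bash
python3 -c "
from cell import workorder; print(workorder.sign_off())"
```

```text
the job is handed in; nothing more can be done
None
```

The job is handed in: the arm is at rest with the bun still gripped in the tongs over the middle of the plate, about 90 mm above it by the arm's position reading; no verdict came back at hand-in.

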